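# Turn the recipe book's leaf

### The arm

A 6-joint arm with a two-finger parallel gripper is mounted at the origin on the work surface. World frame = base frame: x ahead of the robot, y to its left, z up, the work surface at z = 0. Lengths are in mm, angles in rad, forces in N, time in s.
With the tool pointing down it reaches from about 350 to 775 mm from the base axis. Payload 7.3 kg.
Tool frame: the origin (TCP) lies on the centre line of the jaws, within the pads' length; the fingertips stand 22 mm ahead of it and the grasp point (between the pads) lies 3 mm ahead of it; z points along the fingers, y is the direction in which the jaws open and shut (so a half turn about z gives the same grasp; the last joint's range is limited). The gripper opens to 92 mm and grips with 3 to 60 N. Pads are 19 mm wide; open, the fingers measure 130 mm over their backs; the gripper's body (75 mm by 190 mm) begins 47 mm behind the grasp point.
Start: joints at [1.196, 0.342, 1.524, -0, 1.275, -0.146], TCP at [119.057, 511.34, 248.741] pointing down, gripper open.
Joint ranges: [-2.53, 2.53], [-0.77, 2.02], [0.04, 2.7], [-1, 4.14], [0.28, 2.66], [-3.11, 3.11]. Speed limits (rad/s): [2.57, 2.57, 3.14, 3.14, 3.14, 3.14].

### API

Orientations are given as [roll, pitch, yaw] about the fixed x, y, z axes, in that order (R = Rz(yaw) Ry(pitch) Rx(roll)).
In Python, from plant import get_obs, capture, bot, spot_in gives the robot as it stands.
- The arm moves only by the shell command python3 -m handwheel 'ROWS' [OPENING]. ROWS is JSON, a list of rows, each a list of 2 entries, a list of its own where there are three numbers: the shift along the world's x, y, z in mm, then the turn, a rotation vector about the world's x, y, z in rad. In form: [[[x, y, z], [wx, wy, wz]], ...]. A call has 1 to 12 rows; each row shifts and turns the commanded pose from where the row before left it; what a row does not reach is not made up. A row lasts 1/8 s, in which the tool goes at most 62.5 mm and 10.7 degrees, less where a joint would pass 70% of its speed; a pose out of reach is approached as far as the arm can. A call is refused whole if a number of a shift passes 62.5 or a number of a turn 0.188, either way. A call with a gripper value outside its range is refused whole. OPENING is the closure, from 0 (fully open) to 1 (shut), set as the call begins (- or left out, the last holds). The fingers move at their own pace and stop on an object; the grip force is fixed at half the most. Time passes only in rows, so rows that do not move let the fingers close. It gives the time, the measured TCP pose, the force and the opening at its end, in the units of the state.
- get_obs(): the state, without advancing time (a new reading comes with each control period).
- capture(name): name is "side" or "top" or "wrist"; returns a dict with "img" (420x560x3 uint8, red, green, blue), "fx", "fy", "cx", "cy" (pixels), "cam_to_world" (4x4, takes a point from camera to world coordinates). Camera axes: x right, y up, looking along -z (the intrinsics and any distortion apply to the point x, -y, -z); pixel columns grow to the right and rows downward; lengths in mm; the calibration is good to about 2 mm. A picture is of the moment at which its call begins. There is no depth.
- bot.close_job(): hands the job in, once; it reports no verdict.
Trained networks look in the newest picture that a camera, given by its name, has taken for a name from the list of things; names that differ only in an ending like _2 or _b are one class to them, and where a whole thing is asked for, a point or a joint stands for the part that bears it (a point fixed in the world has none). Each returns a list of dicts, best first, with "score" (0 to 1); they miss things now and then, are a little off and sometimes report something else, mostly with a low value. They report only what shows in the picture. A call takes as long as a camera call.
- spot_in(thing, camera): "xyz" ([x, y, z] in mm, in the coordinates of the camera as it stood for that picture, good to about 4 mm: the middle of the surface that is visible of it).
The state is a dict: "time": time; "joint_positions": joint angles; "dq": joint speeds; "tau": joint torques, N m; "tool_pos": TCP position; "tcp_rot": TCP orientation; "contact_force": force on the tool from outside, world axes, zero at the start; "moment": the same for the moment, N m; "grip_width": finger opening in mm.
Only numpy, scipy, OpenCV 4.12 (cv2) and the standard library are available. Lean on these libraries where they do the work, as an engineer would, in place of code of your own. Each camera call takes 0.05 s, during which the arm holds its last target. There are 200 camera calls.

### The job

Turn the recipe book on the coffee bar to its next recipe: with the fingertips, push the stiff white leaf with the orange edge up from below its free edge, over the brass spine, and press it down gently until it lies fully flat on the other side, then leave it. Do not pinch the leaf between the fingers or slam it, and leave the cup, tamper and everything else standing about where they are.

Things in the scene. Friction and masses are not known exactly. Their poses are not given: they have to be found in the camera images.
- book: the recipe book's fixed dark wooden plinth, 170 mm along the spine, 210 mm across, 60 mm high with its two printed pages. Origin on the table under the middle of the spine. Its x axis runs along the spine, roughly away from the robot; y points to the side where the leaf lies at the start (the robot's left); z is up
- spine (a point): middle of the leaf's hinge axis, 62 mm above the table: the brass spine rod, 10 mm thick and 180 mm long, running along the book's x axis; its end blocks rise to 66 mm. Axes as the book's
- leaf_edge (a point): middle of the leaf's free (orange) edge, at mid-thickness. The leaf is a stiff white panel 4 mm thick, 160 mm along the spine, reaching 140 mm out from the hinge axis; it overhangs the plinth by 35 mm, with 60 mm of free room below when flat. Axes turn with the leaf: x along the spine, y from spine to free edge, z square to the panel (up at the start, down when turned over)
- leaf (a joint): angle of the leaf about the spine, rad: 0 flat on its starting side (+y of the book), 1.57 upright, 3.14 flat on the other side (-y), where it stops. May start raised up to 0.3. The hinge is stiff enough that the leaf stays at any angle where it is left; moving it takes about 1 to 3 N at the free edge
- tamper: a steel coffee tamper standing upright, 56 mm across and 76 mm tall; loose, to be left alone. Origin at the centre of its underside
- cup: a white espresso cup, 68 mm across and 58 mm tall; loose, to be left alone. Origin at the centre of its underside
- spoon: a steel spoon lying flat, 130 mm long; loose, to be left alone. Origin at the centre of its underside
- syrup: an amber syrup bottle, 64 mm across and 200 mm tall; loose, to be left alone. Origin at the centre of its underside
- sugar: a clear sugar jar with a steel cap, 76 mm across and 110 mm tall; loose, to be left alone. Origin at the centre of its underside
- carton: a green milk carton, 70 x 70 x 180 mm tall; loose, to be left alone. Origin at the centre of its underside

How it is judged (in metres and radians):
At the end, for the whole second after the job is handed in: The leaf lies flat on the other side of the spine (within 0.07 rad of fully over, its free edge less than 10 mm above flat) and stays there, at rest, and each bystander stands within 25 mm of where it was (value of joint leaf above 3.07 rad and y of leaf_edge in the frame of book below -0.13 m and z of leaf_edge in the frame of book below 0.072 m and velocity of joint leaf below 0.1 rad/s and distance of each of tamper, cup, spoon, syrup, sugar, carton from where it was at the start of the episode below 0.025 m); the robot touches nothing.
It fails at once if the leaf is pressed or squeezed with more than 30 N (contact force between the fingers and book above 30 N).
It fails at once if the leaf is pinched: it lies between the finger pads, at the grasp point, under more than 10 N (contact force between the fingers and book above 10 N and x of the grasp point in the frame of leaf_edge between -0.08 and 0.08 m and y of the grasp point in the frame of leaf_edge between -0.13 and 0 m and z of the grasp point in the frame of leaf_edge between -0.004 and 0.004 m).
It fails at once if the leaf is slammed (faster than 5 rad/s) (velocity of joint leaf above 5 rad/s or velocity of joint leaf below -5 rad/s).
It fails at once if a bystander is moved by more than 25 mm, lifted or tipped over (distance of any of tamper, cup, spoon, syrup, sugar, carton from where it was at the start of the episode above 0.025 m or angle between any of tamper, cup, syrup, sugar, carton's own z axis and vertical above 0.5 rad).
It also fails if it takes over 42 s, if anything falls off the work surface, if the arm or the gripper's body presses on something with over 40 N, if the wrist force passes 120 N, or if a joint passes its speed limit or range.

## Working session

There is one attempt and no reset: what is moved stays moved. The work goes in short steps, Python scripts to look and compute and a shell command to move; the robot and the scene stay as the last step left them, time stands still between calls to the robot, and variables do not carry over. Pictures are saved under pics/ and viewed, about 8 in all and at most 12, crops included, and the job is handed in when it is done.

```bash
mkdir -p pics; ls; cat > h.py <<'E'
import numpy as np,cv2
from plant import get_obs,capture,bot,spot_in
def w(c,p): return (np.array(c["cam_to_world"])@np.r_[p,1])[:3]
def proj(c,P):
    q=np.linalg.inv(np.array(c["cam_to_world"]))@np.r_[P,1]
    return c["cx"]+c["fx"]*q[0]/-q[2], c["cy"]-c["fy"]*q[1]/-q[2]
def plane(c,u,v,z):
    T=np.array(c["cam_to_world"]); d=T[:3,:3]@np.r_[(u-c["cx"])/c["fx"],-(v-c["cy"])/c["fy"],-1]; o=T[:3,3]
    return o+d*(z-o[2])/d[2]
E
python3 - <<'E'
from h import *
ims=[]
for n in ["top","side"]:
    c=capture(n); cv2.imwrite(f"pics/{n}0.png",c["img"][:,:,::-1])
    print(n,{k:v for k,v in c.items() if k!="img"})
    for t in ["book","spine","leaf_edge","leaf","tamper","cup","spoon","syrup","sugar","carton"]:
        print(t,[(round(r["score"],2),w(c,r["xyz"]).round()) for r in spot_in(t,n)[:2]])
o=get_obs();print(o)
E
```

```text
pics
top {'fx': 443.3174632225332, 'fy': 443.3174632225332, 'cx': 274.54385416369405, 'cy': 210.00003503653656, 'cam_to_world': array([[ 1.33489804e-02,  9.96336604e-01, -8.44699752e-02,
         5.02152837e+02],
       [-9.99816768e-01,  1.21408851e-02, -1.47996513e-02,
        -1.63317629e+02],
       [-1.37198940e-02,  8.46520578e-02,  9.96316111e-01,
         9.76615693e+02],
       [ 0.00000000e+00,  0.00000000e+00,  0.00000000e+00,
         1.00000000e+00]])}
book [(0.87, array([510.,  12.,  70.]))]
spine [(0.93, array([512.,   7.,  68.]))]
leaf_edge [(0.65, array([500.,  64.,  88.])), (0.36, array([ 555., -502.,  135.]))]
leaf [(0.72, array([502.,  61.,  86.]))]
tamper [(0.63, array([659., -88.,  29.]))]
cup [(0.65, array([669.,  88.,  25.]))]
spoon [(0.89, array([380.,  22.,  12.])), (0.17, array([ 647., -373.,  108.]))]
syrup [(0.93, array([ 555., -503.,  136.])), (0.46, array([666.,  83.,  23.]))]
sugar [(0.83, array([ 649., -370.,  112.]))]
carton [(0.71, array([ 432., -445.,  180.])), (0.59, array([505.,  61.,  88.]))]
side {'fx': 515.1676249569323, 'fy': 515.167624956932
[... 900 characters left out ...]
,  12.]))]
{'time': 1.1, 'joint_positions': array([ 1.19607806e+00,  3.41993508e-01,  1.52411954e+00,  2.46727746e-05,
        1.27538924e+00, -1.46011598e-01]), 'dq': array([ 5.15528017e-04, -1.41931175e-03, -1.43417133e-03, -1.24664743e-05,
        4.39526649e-04, -1.71705134e-03]), 'tau': array([ 2.46898617e-05, -4.31133986e+01, -2.44486356e+01,  7.17920414e-02,
        4.81190707e-02,  2.75646079e-05]), 'tool_pos': array([119.00887153, 511.3459793 , 248.73704695]), 'tcp_rot': array([ 3.14149982e+00, -1.02060203e-05,  2.91287880e+00]), 'contact_force': array([ 0.88364572, -0.32946164,  0.16760874]), 'moment': array([ 0.02392621,  0.02679156, -0.04909262]), 'grip_width': 91.66698305319792}
```

View pics/top0.png

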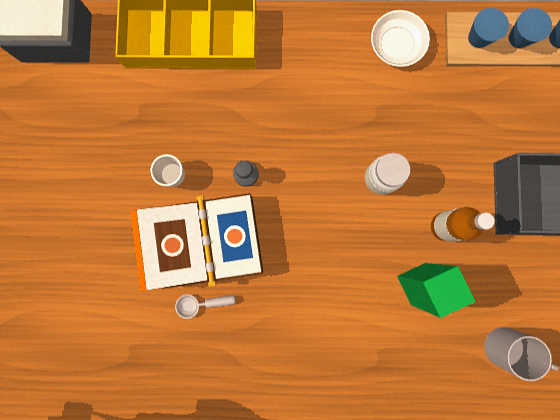

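View pics/side0.png

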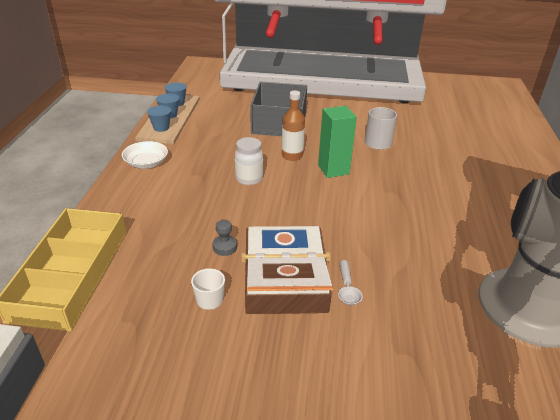

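Top: book at about (200,240), leaf's orange edge at u≈135–147; cup (168,170), tamper (245,173), spoon (205,303). Side: orange edge around (288,289). I'll zoom on both.

```bash
python3 - <<'E'
import cv2,numpy as np
a=cv2.imread("pics/top0.png")[185:315,125:275]; b=cv2.imread("pics/side0.png")[215:320,235:335]
a=cv2.resize(a,None,fx=2.66,fy=2.66,interpolation=cv2.INTER_CUBIC); b=cv2.resize(b,None,fx=4,fy=4,interpolation=cv2.INTER_CUBIC)
o=np.zeros((420,800,3),np.uint8); o[:a.shape[0],:a.shape[1]]=a; o[:420,400:800]=b
cv2.imwrite("pics/z0.png",o)
E
```

```text
(no output)
```

View pics/z0.png

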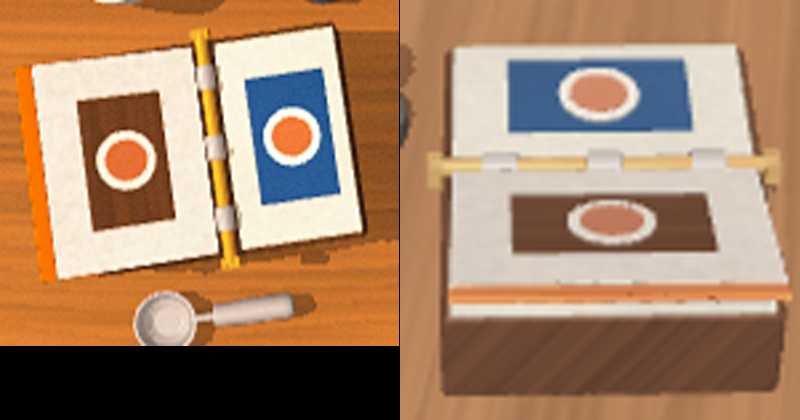

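```bash
cat > fit.py <<'E'
from h import *
from scipy.optimize import least_squares
def fitbook():
    T=capture("top");S=capture("side")
    t=lambda u,v:np.array([125+u/2.66,185+v/2.66]); s=lambda u,v:np.array([235+(u-400)/4,215+v/4])
    def leaf(x,r,n,th): return np.array([x,r*np.cos(th)-n*np.sin(th),62+r*np.sin(th)+n*np.cos(th)])
    def res(p,v=False):
        x,y,yaw,th=p; R=np.array([[np.cos(yaw),-np.sin(yaw),0],[np.sin(yaw),np.cos(yaw),0],[0,0,1]]); W=lambda q:R@q+[x,y,0]
        D=[(T,[90,0,66],t(202,31)),(T,[-90,0,66],t(231,267)),(T,leaf(80,140,0,th),t(17,67)),(T,leaf(-80,140,0,th),t(40,280)),
           (T,[85,-105,60],t(333,25)),(T,[-85,-105,60],t(364,234)),(S,[90,0,62],s(428,168)),(S,[-90,0,62],s(780,165)),
           (S,leaf(80,140,-2,th),s(450,301)),(S,leaf(-80,140,-2,th),s(790,298)),(S,[85,105,0],s(442,390)),(S,[-85,105,0],s(778,392))]
        return np.ravel([np.array(proj(c,W(np.array(q,float))))-o for c,q,o in D])
    r=least_squares(res,[512,0,.1,.15],loss="soft_l1"); print(r.x,res(r.x).round(1)); return r.x
if __name__=="__main__":
    x,y,yaw,th=fitbook()
    c,s=np.cos(yaw),np.sin(yaw)
    print("edge",x-s*140*np.cos(th),y+c*140*np.cos(th),62+140*np.sin(th))
E
python3 fit.py
```

```text
[ 5.15990873e+02 -9.18410652e+00  1.51166615e-01  2.73421780e-01] [-0.6  0.1 -0.7 -1.6 -0.4 -1.1 -0.2 -0.8  0.8 -1.9  0.2  1.1  2.4 -1.6
 -0.4 -1.   0.  -0.1  0.9  0.3  0.6  0.8  0.6 -0.2]
edge 495.69122908221135 124.07800915709858 99.80387535153132
```

```bash
python3 -m handwheel '[[[40,-30,-3],[0,0,-0.132]],[[40,-30,-3],[0,0,-0.132]],[[40,-30,-3],[0,0,-0.132]],[[40,-30,-3],[0,0,-0.132]],[[40,-30,-3],[0,0,-0.132]],[[40,-30,-3],[0,0,-0.132]],[[40,-30,-3],[0,0,-0.132]],[[40,-30,-3],[0,0,-0.132]],[[39,-30,-3],[0,0,-0.132]]]' 1
python3 -m handwheel '[[[0,0,0],[-0.173,-0.026,0]],[[0,0,0],[-0.173,-0.026,0]],[[0,0,0],[-0.173,-0.026,0]],[[0,0,0],[-0.173,-0.026,0]],[[0,0,0],[-0.173,-0.026,0]],[[0,0,0],[-0.173,-0.026,0]],[[0,0,0],[0,0,0]]]'
cat > st.py <<'E'
from h import *
from scipy.spatial.transform import Rotation as Ro
X,Y,YAW=515.99,-9.18,.1512
ex=np.array([np.cos(YAW),np.sin(YAW),0]);ey=np.array([-np.sin(YAW),np.cos(YAW),0]);ez=np.array([0,0,1.])
B=np.array([ex,ey,ez])
o=get_obs();R=Ro.from_euler("xyz",o["tcp_rot"]).as_matrix();p=o["tool_pos"]
print("t",o["time"],"tcp",p.round(1),"book",(B@(p-[X,Y,0])).round(1),"d_book",(B@R[:,2]).round(3),"jaw",(B@R[:,1]).round(3),"tip",(B@(p+22*R[:,2]-[X,Y,0])).round(1),"F",(B@o["contact_force"]).round(1),"q",o["joint_positions"].round(2),"w",o["grip_width"])
E
python3 st.py
```

```text
time: 2.33
tool_pos: [479.4, 240.2, 221.8]
tcp_rot: [3.141, -0.0, 1.72]
contact_force: [0.5, 0.8, -0.3]
grip_width: 6.2
time: 3.2
tool_pos: [477.2, 242.3, 218.7]
tcp_rot: [-3.122, 1.051, 1.741]
contact_force: [0.2, 0.1, -0.1]
grip_width: 0.5
t 3.2 tcp [477.2 242.3 218.7] book [ -0.4 254.4 218.7] d_book [-0.002 -0.868 -0.496] jaw [ 1.     0.003 -0.01 ] tip [ -0.5 235.3 207.8] F [ 0.2  0.1 -0.1] q [ 0.73  0.76  1.32 -0.83  1.75  0.72] w 0.5158716702081259
```

```bash
python3 -m handwheel '[[[2,-12,-48],[0,0,0]],[[2,-12,-48],[0,0,0]],[[2,-10,-46],[0,0,0]],[[4,-27,0],[0,0,0]],[[4,-27,0],[0,0,0]],[[0,0,0],[0,0,0]]]'
python3 st.py
cat > plan.py <<'E'
import numpy as np
prev=None
def tcp(th,phi,over=0,r0=120):
    th,ph=np.radians([th,phi])
    u=np.array([np.cos(ph),np.sin(ph)]); n=np.array([-np.sin(ph),np.cos(ph)])  # finger back dir, upper-side normal
    e=np.array([np.cos(th),np.sin(th)]); m=np.array([-np.sin(th),np.cos(th)]); h=np.array([0,62.])
    if ph>th+1e-6: E=h+140*e-2*m; return E-n*9.5-u*18+u*22
    C=h+r0*e-2*m; return C-n*9.5+u*22
for th,phi in [(15.7,30),(22,30),(29,30),(36,30),(43,36),(50,42),(57,48),(64,54),(71,60),(78,66),(85,72),(92,78),(99,84),(106,90),(113,90),(120,90),(128,90),(136,90),(144,90),(152,90),(160,90),(168,90),(174,90),(178,90),(180,90)]:
    t=tcp(th,phi); d=(t-prev) if prev is not None else t*0
    print(th,phi,t.round(),"world d",(-.151*d[0]).round(1),(.989*d[0]).round(1),d[1].round(1)); prev=t
E
python3 plan.py
python3 - <<'E'
from h import *
c=capture("side");cv2.imwrite("pics/s1.png",cv2.resize(c["img"][120:380,150:450,::-1],None,fx=2,fy=2))
E
```

```text
time: 3.95
tool_pos: [492.5, 151.7, 80.8]
tcp_rot: [-3.137, 1.046, 1.723]
contact_force: [0.2, -0.1, 0.3]
grip_width: 0.2
t 3.95 tcp [492.5 151.7  80.8] book [  1.  162.6  80.8] d_book [-0.004 -0.865 -0.501] jaw [ 1.    -0.004 -0.003] tip [  0.9 143.5  69.8] F [ 0.2 -0.1  0.3] q [ 0.6   0.88  1.54 -0.9   1.44  0.93] w 0.24429994452494957
15.7 30 [144.  92.] world d -0.0 0.0 0.0
22 30 [139. 106.] world d 0.7 -4.7 14.6
29 30 [132. 122.] world d 1.1 -7.1 15.5
36 30 [122. 134.] world d 1.4 -9.5 11.8
43 36 [113. 148.] world d 1.4 -9.4 13.9
50 42 [101. 160.] world d 1.7 -11.0 12.7
57 48 [ 89. 172.] world d 1.9 -12.4 11.2
64 54 [ 75. 181.] world d 2.1 -13.6 9.6
71 60 [ 60. 189.] world d 2.2 -14.7 7.9
78 66 [ 45. 195.] world d 2.4 -15.5 6.1
85 72 [ 28. 199.] world d 2.5 -16.1 4.2
92 78 [ 12. 202.] world d 2.5 -16.4 2.2
99 84 [ -5. 202.] world d 2.5 -16.5 0.2
106 90 [-22. 200.] world d 2.5 -16.4 -1.8
113 90 [-36. 195.] world d 2.1 -13.7 -4.7
120 90 [-49. 189.] world d 2.0 -13.1 -6.3
128 90 [-63. 180.] world d 2.1 -13.9 -9.1
136 90 [-75. 169.] world d 1.9 -12.5 -11.0
144 90 [-86. 156.] world d 1.7 -10.9 -12.6
152 90 [-96. 142.] world d 1.4 -9.0 -14.0
160 90 [-103.  127.] world d 1.1 -7.0 -15.2
168 90 [-107.  111.] world d 0.7 -4.8 -16.0
174 90 [-110.   99.] world d 0.3 -2.1 -12.4
178 90 [-110.   90.] world d 0.1 -0.7 -8.3
180 90 [-110.   86.] world d 0.0 -0.1 -4.2
```

View pics/s1.png

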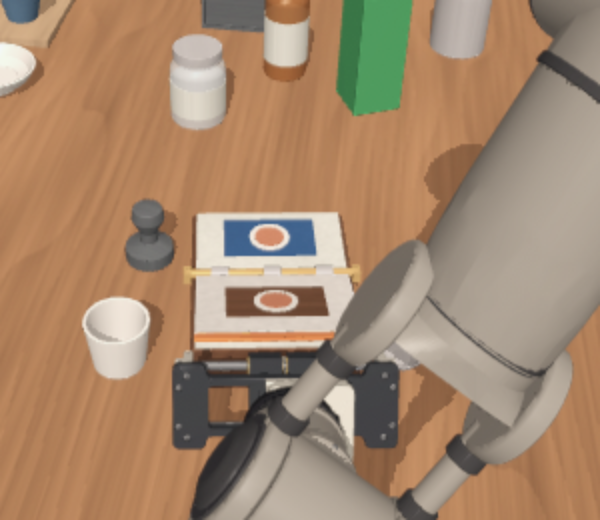

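```bash
python3 -m handwheel '[[[2,-12,-6],[0,0,0]],[[2,-12,0],[0,0,0]],[[0,0,6],[0,0,0]],[[0,0,6],[0,0,0]],[[0,0,6],[0,0,0]],[[0,-2,7],[0,0,0]],[[0,-2,7],[0,0,0]],[[0,0,0],[0,0,0]]]'
python3 st.py
python3 - <<'E'
from h import *
c=capture("side");cv2.imwrite("pics/s2.png",cv2.resize(c["img"][180:340,200:400,::-1],None,fx=3,fy=3))
E
```

```text
time: 5.0
tool_pos: [496.1, 125.2, 106.5]
tcp_rot: [-3.135, 1.05, 1.728]
contact_force: [0.1, 0.7, -0.4]
grip_width: 0.3
t 5.0 tcp [496.1 125.2 106.5] book [  0.6 135.9 106.5] d_book [-0.002 -0.867 -0.498] jaw [ 1.     0.    -0.003] tip [  0.5 116.8  95.6] F [ 0.2  0.6 -0.4] q [ 0.56  0.82  1.59 -0.93  1.43  0.9 ] w 0.2725683990964557
```

View pics/s2.png

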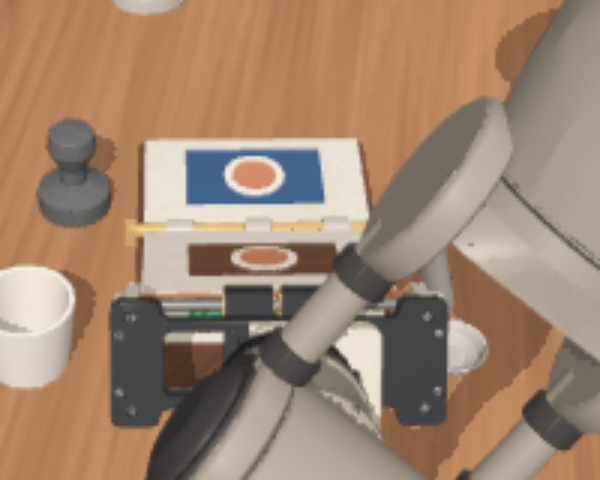

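```bash
python3 -m handwheel '[[[0.5,-2,8],[0,0,0]],[[0.5,-2,8],[0,0,0]],[[0.7,-4.5,6],[0,0,0]],[[0.7,-4.5,6],[0,0,0]],[[0.7,-4.7,7],[0.052,0.008,0]],[[0.7,-4.7,7],[0.052,0.008,0]],[[0.8,-5.5,6.4],[0.052,0.008,0]],[[0.8,-5.5,6.4],[0.052,0.008,0]],[[1,-6.2,5.6],[0.052,0.008,0]],[[1,-6.2,5.6],[0.052,0.008,0]]]'
python3 st.py
python3 - <<'E'
from h import *
c=capture("side");cv2.imwrite("pics/s3.png",cv2.resize(c["img"][150:340,180:400,::-1],None,fx=3,fy=3))
E
```

```text
time: 6.3
tool_pos: [503.5, 79.1, 172.2]
tcp_rot: [-3.136, 0.732, 1.727]
contact_force: [0.8, 0.6, -1.4]
grip_width: 0.5
t 6.3 tcp [503.5  79.1 172.2] book [  0.9  89.2 172.2] d_book [-0.002 -0.669 -0.744] jaw [ 1.     0.002 -0.004] tip [  0.9  74.5 155.9] F [ 0.9  0.5 -1.4] q [ 0.39  0.55  1.66 -0.75  1.25  0.59] w 0.4795818197194779
```

View pics/s3.png

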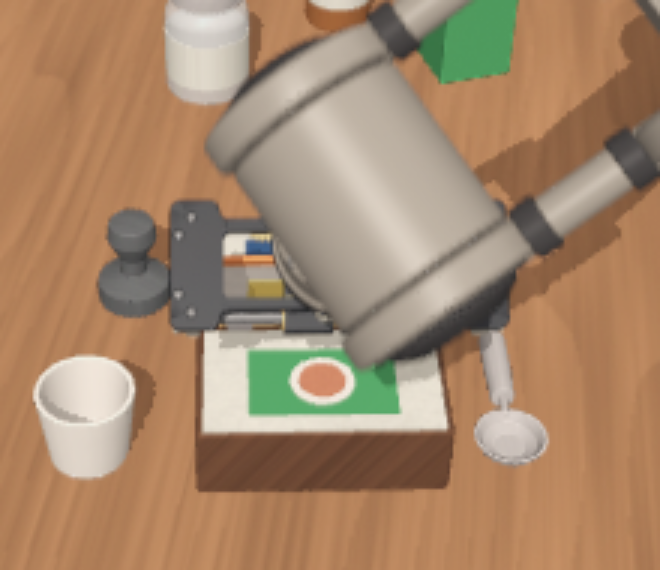

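The leaf has risen (the green page at (320,380) is exposed, orange edge near (250,258)). I'll continue along the arc.

```bash
python3 -m handwheel '[[[1,-6.8,4.8],[0.052,0.008,0]],[[1,-6.8,4.8],[0.052,0.008,0]],[[1.1,-7.3,4],[0.052,0.008,0]],[[1.1,-7.3,4],[0.052,0.008,0]],[[1.2,-7.8,3],[0.052,0.008,0]],[[1.2,-7.8,3],[0.052,0.008,0]],[[1.2,-8,2],[0.052,0.008,0]],[[1.2,-8,2],[0.052,0.008,0]],[[1.2,-8,1],[0.052,0.008,0]],[[1.2,-8,1],[0.052,0.008,0]],[[1.2,-8,0],[0.052,0.008,0]],[[1.2,-8,0],[0.052,0.008,0]]]'
python3 -m handwheel '[[[1.2,-8,-1],[0.052,0.008,0]],[[1.2,-8,-1],[0.052,0.008,0]],[[1,-7,-2],[0,0,0]],[[1,-7,-3],[0,0,0]],[[1,-6.5,-3],[0,0,0]],[[1,-6.5,-3],[0,0,0]],[[1,-7,-4.5],[0,0,0]],[[1,-7,-4.5],[0,0,0]],[[1,-6.3,-5.5],[0,0,0]],[[1,-6.3,-5.5],[0,0,0]]]'
python3 st.py
python3 - <<'E'
from h import *
c=capture("side");a=cv2.resize(c["img"][130:330,180:380,::-1],None,fx=2,fy=2)
c=capture("top");b=cv2.resize(c["img"][150:350,130:330,::-1],None,fx=2,fy=2)
cv2.imwrite("pics/s4.png",np.hstack([a,b]))
E
```

```text
time: 7.85
tool_pos: [517.0, -12.6, 201.7]
tcp_rot: [-3.138, 0.102, 1.727]
contact_force: [1.9, 2.7, -0.4]
grip_width: -0.0
time: 9.1
tool_pos: [527.7, -82.3, 167.9]
tcp_rot: [-3.138, -0.003, 1.726]
contact_force: [0.5, 1.9, 0.2]
grip_width: 0.5
t 9.1 tcp [527.7 -82.3 167.9] book [  0.5 -74.  167.9] d_book [-0.003  0.003 -1.   ] jaw [ 1.     0.004 -0.003] tip [  0.5 -73.9 145.9] F [0.8 1.8 0.2] q [-0.3   0.44  1.61  0.    1.09 -0.46] w 0.4859613892835021
```

View pics/s4.png

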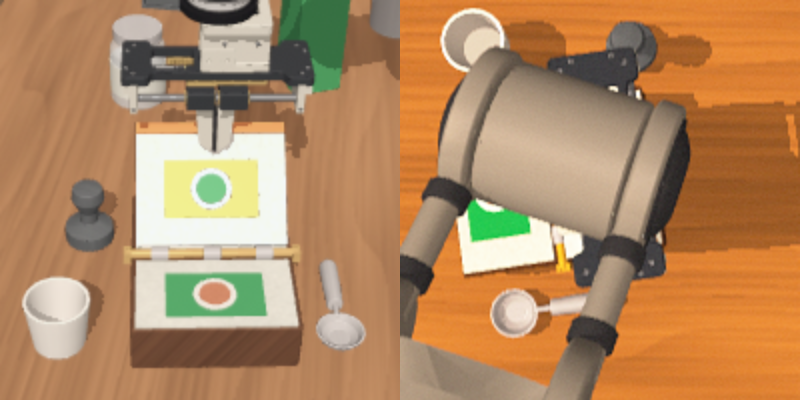

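The leaf is past upright with the tip on its face at (215,145). I'll continue down, slowing at the end.

```bash
python3 -m handwheel '[[[0.9,-5.5,-6.3],[0,0,0]],[[0.9,-5.5,-6.3],[0,0,0]],[[0.7,-4.5,-7],[0,0,0]],[[0.7,-4.5,-7],[0,0,0]],[[0.5,-3.5,-7.5],[0,0,0]],[[0.5,-3.5,-7.5],[0,0,0]],[[0.4,-2.4,-8],[0,0,0]],[[0.4,-2.4,-8],[0,0,0]],[[0,-1,-5],[0,0,0]],[[0,-1,-4],[0,0,0]],[[0,0,-3],[0,0,0]],[[0,0,0],[0,0,0]]]'
python3 st.py
```

```text
time: 10.7
tool_pos: [532.5, -115.7, 98.6]
tcp_rot: [-3.138, -0.003, 1.727]
contact_force: [0.1, -0.4, 0.4]
grip_width: 0.4
t 10.7 tcp [ 532.5 -115.7   98.6] book [   0.3 -107.8   98.6] d_book [-0.003  0.003 -1.   ] jaw [ 1.     0.005 -0.003] tip [   0.3 -107.7   76.6] F [ 0.1 -0.5  0.4] q [-0.35  0.54  1.66  0.    0.94 -0.51] w 0.38076833668583326
```

```bash
python3 -m handwheel '[[[0,0,-3],[0,0,0]],[[0,0,-3],[0,0,0]],[[0,0,-2],[0,0,0]],[[0,0,0],[0,0,0]]]'; python3 st.py
```

```text
time: 11.2
tool_pos: [532.5, -115.6, 90.5]
tcp_rot: [-3.138, -0.003, 1.727]
contact_force: [-0.3, -0.2, -0.4]
grip_width: 0.5
t 11.2 tcp [ 532.5 -115.6   90.5] book [   0.3 -107.7   90.5] d_book [-0.003  0.003 -1.   ] jaw [ 1.     0.005 -0.003] tip [   0.3 -107.6   68.5] F [-0.4 -0.2 -0.4] q [-0.35  0.55  1.67  0.    0.93 -0.51] w 0.5173853579706628
```

```bash
python3 -m handwheel '[[[0,0,-1],[0,0,0]],[[0,0,-1],[0,0,0]],[[0,0,-1],[0,0,0]],[[0,0,0],[0,0,0]]]'; python3 -m handwheel '[[[0,0,-0.7],[0,0,0]],[[0,0,0],[0,0,0]]]';python3 -m handwheel '[[[0,0,-0.7],[0,0,0]],[[0,0,0],[0,0,0]]]'
```

```text
time: 11.7
tool_pos: [532.6, -115.6, 87.6]
tcp_rot: [-3.139, -0.003, 1.727]
contact_force: [0.6, -0.4, -0.3]
grip_width: 0.4
time: 11.95
tool_pos: [532.6, -115.6, 87.0]
tcp_rot: [-3.139, -0.003, 1.727]
contact_force: [0.3, -0.0, 1.0]
grip_width: 0.5
time: 12.2
tool_pos: [532.7, -115.7, 86.3]
tcp_rot: [-3.139, -0.003, 1.727]
contact_force: [-0.3, -0.6, 0.3]
grip_width: 0.5
```

```bash
python3 -m handwheel '[[[0,0,-0.5],[0,0,0]],[[0,0,0],[0,0,0]]]'; python3 -m handwheel '[[[0,0,-0.5],[0,0,0]],[[0,0,0],[0,0,0]]]'
```

```text
time: 12.45
tool_pos: [532.7, -115.7, 86.2]
tcp_rot: [-3.139, -0.002, 1.727]
contact_force: [-0.5, 1.3, 5.1]
grip_width: 0.6
time: 12.7
tool_pos: [532.7, -115.7, 86.1]
tcp_rot: [-3.139, -0.002, 1.727]
contact_force: [-2.4, 1.0, 8.6]
grip_width: 0.3
```

```bash
python3 - <<'E'
from h import *
c=capture("side");a=cv2.resize(c["img"][150:300,200:350,::-1],None,fx=4,fy=4)
cv2.imwrite("pics/s5.png",a)
E
```

```text
(no output)
```

View pics/s5.png

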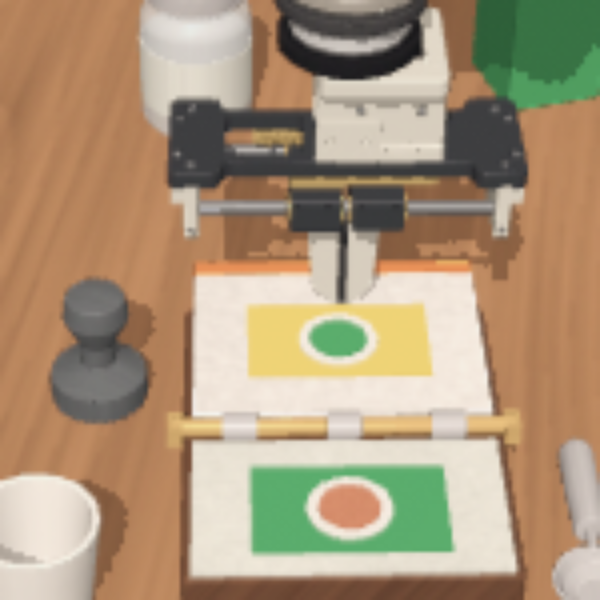

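The leaf looks flat (orange edge at v≈267), and the contact is firm at the predicted height. I'll lift clear and check from above.

```bash
python3 -m handwheel '[[[0,0,3],[0,0,0]],[[0,0,12],[0,0,0]],[[0,0,30],[0,0,0]],[[0,0,50],[0,0,0]],[[0,0,50],[0,0,0]],[[-20,-45,10],[0,0,0]],[[-20,-55,0],[0,0,0]],[[-20,-55,0],[0,0,0]],[[-20,-55,0],[0,0,0]],[[-20,-55,0],[0,0,0]],[[0,0,0],[0,0,0]],[[0,0,0],[0,0,0]]]'
python3 - <<'E'
from h import *
X,Y,YAW=515.99,-9.18,.1512
B=np.array([[np.cos(YAW),np.sin(YAW),0],[-np.sin(YAW),np.cos(YAW),0],[0,0,1]])
for n in ["top","side"]:
    c=capture(n)
    for t in ["tamper","cup","spoon","syrup","sugar","carton","leaf_edge"]:
        print(n,t,[(round(r["score"],2),w(c,r["xyz"]).round()) for r in spot_in(t,n)[:1]])
    im=c["img"][:,:,::-1].copy()
    for th in (np.pi,3.07):
        for s in(80,-80): print(n,th,s,np.round(proj(c,B.T@np.array([s,140*np.cos(th),62+140*np.sin(th)+2])+[X,Y,0]),1))
    ims=im[170:310,120:290] if n=="top" else im[170:310,210:380]
    cv2.imwrite(f"pics/e_{n}.png",cv2.resize(ims,(400*170//170,330))); 
a=cv2.imread("pics/e_top.png");b=cv2.imread("pics/e_side.png");cv2.imwrite("pics/e.png",np.hstack([a,b]))
E
```

```text
time: 14.25
tool_pos: [432.7, -380.2, 240.5]
tcp_rot: [-3.139, -0.003, 1.726]
contact_force: [0.1, -0.2, -0.1]
grip_width: 0.3
top tamper [(0.96, array([658., -87.,  25.]))]
top cup [(0.83, array([668.,  84.,  24.]))]
top spoon [(0.87, array([378.,  25.,  14.]))]
top syrup [(0.93, array([ 556., -506.,  137.]))]
top sugar [(0.91, array([ 651., -373.,  111.]))]
top carton [(0.52, array([ 463., -449.,   79.]))]
top leaf_edge [(0.77, array([524., -74.,  64.]))]
top 3.141592653589793 80 [267.9 192.3]
top 3.141592653589793 -80 [278.6 269.3]
top 3.07 80 [267.6 191.7]
top 3.07 -80 [278.4 269.6]
side tamper [(0.66, array([663., -72.,  22.]))]
side cup [(0.89, array([670.,  82.,  39.]))]
side spoon [(0.8, array([385.,  23.,  11.]))]
side syrup [(0.79, array([ 554., -490.,   96.]))]
side sugar [(0.65, array([ 656., -355.,   75.]))]
side carton [(0.93, array([ 432., -434.,  103.]))]
side leaf_edge [(0.76, array([528., -70.,  59.]))]
side 3.141592653589793 80 [250.2 214.1]
side 3.141592653589793 -80 [319.1 214.1]
side 3.07 80 [250.2 210.7]
side 3.07 -80 [319.4 210.8]
```

View pics/e.png

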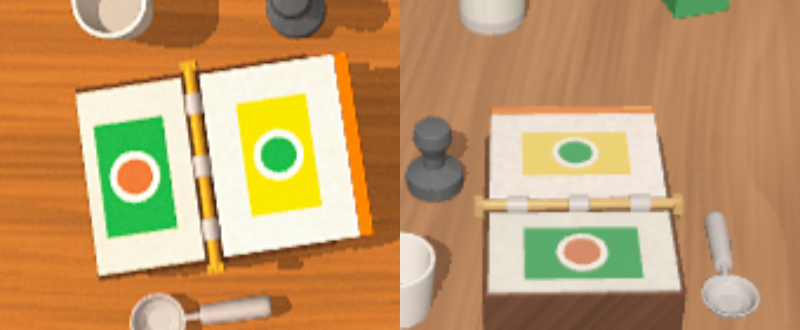

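In the side view the orange edge sits at v≈215. Fully flat predicts 214, and 3.07 rad predicts 211. The bystanders are unmoved and the measured force is zero, so I'm handing in.

```bash
python3 -c "
from plant import bot;print(bot.close_job())"
```

```text
the job is handed in; nothing more can be done
None
```

The leaf is turned over and lies flat on the other side. I handed the job in at about 14.5 s of the 42 s allowed, and it reported no verdict.

**What I did:** With the gripper shut and tilted, I pushed the leaf up from below its free edge. I carried it over the spine on the fingertips, then pressed it down slowly until the measured force reached about 9 N. Nothing was pinched. The leaf was pushed at about 1 rad/s at most, going by the commanded rows.

**Last checks:**
- **Leaf:** The final side view puts its free edge within about 1 px of the fully flat prediction, which is clearly past the 3.07 rad limit.
- **Bystanders:** All six were found within about 5 mm of where they started, apart from one carton reading from the top camera. That one was about 30 mm off in x and about 100 mm lower, with a low score of 0.52. The gripper was probably partly covering the carton. The side camera (score 0.93) put the carton within about 3 mm of its start.
- **Robot:** It was clear of everything, with about zero force measured.

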